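# Put the clamping kit back in its fitted tray

### The arm

A 7-joint arm with a two-finger parallel gripper is mounted at the origin on a cart in front of the work surface, level with it; the furniture and walls round the work are solid. World frame = base frame: x ahead of the robot, y to its left, z up, the work surface at z = 0. Lengths are in m, angles in rad, forces in N, time in s.
With the tool pointing down it reaches from about 0.425 to 0.875 m from the base axis. Payload 4.7 kg.
Tool frame: the origin (TCP) lies at the very end of the fingers, on their centre line; the grasp point (between the pads) lies 19 mm behind it; z points along the fingers, y is the line along which they close (so a half turn about z gives the same grasp; the last joint's range is limited). The gripper opens to 87 mm and grips with 3 to 60 N. Pads are 19 mm wide; open, the fingers measure 117 mm over their backs; the gripper's body (75 mm by 190 mm) begins 51 mm behind the grasp point.
Start: joints at [1.312, 0.321, -0.07, 1.45, 0.023, 1.371, -0.057], TCP at [0.175, -0.626, 0.223] pointing down, gripper open.
Joint ranges: [-2.86, 2.86], [-0.3, 2.09], [-1.38, 1.24], [0.06, 2.45], [-1.56, 4.7], [0.09, 2.05], [-2.69, 2.69]. Speed limits (rad/s): [2.57, 2.57, 3.14, 3.14, 3.14, 3.14, 3.14].

### API

Orientations are given as a rotation vector (axis times angle).
In Python, from bench import ctrl, get_image, job gives the robot as it stands.
- The arm moves only by the shell command python3 -m crank 'ROWS' [FORCE]. ROWS is JSON, a list that holds one entry, the list of rows, each a list of 5 numbers: the shift along the tool's x, y, z in mm, then the turn about the tool's z in rad, then the closure, from -1 (fully open) to 1 (shut), so that 0 is half open. A call has 1 to 10 rows; each row shifts and turns the commanded pose from where the row before left it, along the tool's axes as they then stand; what a row does not reach is not made up. A row lasts 1/12 s, in which the tool goes at most 41.7 mm and 7.16 degrees, less where a joint would pass 70% of its speed; a pose out of reach is approached as far as the arm can. A call with a gripper value outside its range is refused whole. The fingers move at their own pace and stop on an object; FORCE is the grip in N (left out, the last holds). Time passes only in rows, so rows that do not move let the fingers close. It gives the time, the measured TCP pose, the force, the opening and the grip force at its end, in the units of the state.
- ctrl.get_state(): the state, without advancing time (a new reading comes with each control period).
- get_image(name): name is "side" or "top"; returns a dict with "pixels" (400x640x3 uint8, red, green, blue), "fx", "fy", "cx", "cy" (pixels), "T" (4x4, takes a point from camera to world coordinates). Camera axes: x right, y down, z forward; pixel columns grow to the right and rows downward; lengths in m; the calibration is good to about 2 mm. A picture is of the moment at which its call begins. There is no depth.
- job.close_job(): hands the job in; it is judged then, once.
The state is a dict: "time": time; "joint_positions": joint angles; "qd": joint speeds; "joint_torque": joint torques, N m; "position": TCP position; "tool_rot": TCP orientation; "ft_force": force on the tool from outside, world axes, zero at the start; "torque": the same for the moment, N m; "grip_width": opening from 0.0 (shut) to 1.0 (fully open); "grip_force": force on a finger pad.
Only numpy, scipy, OpenCV 4.12 (cv2) and the standard library are available. Lean on these libraries where they do the work, as an engineer would, in place of code of your own. Each camera call takes 0.05 s, during which the arm holds its last target. There are 200 camera calls.

### The job

The glue-up is done: put the clamping kit back in the foam-lined tray, the large spring clamp, the small spring clamp, the hardwood wedge and the L-shaped clamping square each lying flat and fully down in the cut-out of its own shape and size. Let go of everything, and leave the sanding block and the plain wooden block where they lie.

Things in the scene. Friction and masses are not known exactly. Their poses are not given: they have to be found in the camera images.
- large_clamp: The larger black spring clamp with orange jaw tips: 67 x 118 x 23 mm (x, y, z), 60 g, rigid. Flat on the bench, its y within 0.45 rad of world y. Origin: centre of the underside, under the pivot. Handles spread towards -y, the closed jaws point to +y (26 to 29 mm wide, straight sides 20 mm high). Grasp across the jaws near y = +10 mm.
- small_clamp: The smaller black spring clamp with orange jaw tips: 56 x 100 x 20 mm (x, y, z), 50 g, rigid. Flat on the bench, its y within 0.45 rad of world y. Origin: centre of the underside, under the pivot. Handles spread towards -y, the closed jaws point to +y (22 to 25 mm wide, straight sides 18 mm high). Grasp across the jaws near y = +10 mm.
- wedge: Brown hardwood wedge, 30 x 90 mm (x, y), 30 g; parallel upright sides, top sloping from 22 mm high at y = +45 to 4 mm at y = -45 mm. Flat on the bench, its y within 0.45 rad of world y. Origin: centre of the underside. Grasp across x between y = 0 and +25 mm.
- clamping_square: L-shaped grey metal square, 80 x 80 mm outline, 22 mm thick, 140 g; arms 26 mm wide, each with a slot, one along y (x = -40 to -14 mm), one along x (y = -40 to -14 mm). Flat on the bench, its y within 0.45 rad of world y. Origin: centre of the 80 x 80 outline, underside. Grasp across the arm along y at x = -27, y = +4 mm; centre of mass x = -11, y = -11 mm.
- block_offcut: Plain sawn block of wood, 45 x 100 x 35 mm (x, y, z), loose among the kit; not part of it, to be left where it lies. Origin: centre of the underside. Beware of the saw between kit and tray: its arm (y = 0.03 to 0.09 m, from x = 0.43 m) and table (from x = 0.62 m) are 85 mm high, and its head hangs above 0.24 m from x = 0.68 m on: cross near x = 0.45 m.
- sanding_block: Wooden sanding block with an orange abrasive sole, 63 x 100 x 29 mm (x, y, z), loose among the kit; not part of it, to be left where it lies. Origin: centre of the underside.
- large_clamp_insert: Fixed foam module in a plywood tray left of the saw's arm; the four swap places. 99 x 135 x 20 mm (x, y, z), dark top, cut-out 9 mm deep, its light floor 11 mm above the origin (centre of underside). Clamp-shaped cut-out, 128 mm long, 5 mm larger all round than the large clamp, which lies in it with both origins and axes matched. Finger notch of equal depth at y = -6 to 26, x = -43 to 43 mm.
- small_clamp_insert: Fixed foam module in a plywood tray left of the saw's arm; the four swap places. 99 x 135 x 20 mm (x, y, z), dark top, cut-out 9 mm deep, its light floor 11 mm above the origin (centre of underside). Clamp-shaped cut-out, 110 mm long, 5 mm larger all round than the small clamp, which lies in it with both origins and axes matched. Finger notch of equal depth at y = -6 to 26, x = -43 to 43 mm.
- wedge_insert: Fixed foam module in a plywood tray left of the saw's arm; the four swap places. 99 x 135 x 20 mm (x, y, z), dark top, cut-out 9 mm deep, its light floor 11 mm above the origin (centre of underside). Cut-out: a slot 40 x 100 mm (x, y) centred on the origin, for the wedge, either end first. Finger notch of equal depth at y = -6 to 26, x = -43 to 43 mm.
- square_insert: Fixed foam module in a plywood tray left of the saw's arm; the four swap places. 99 x 135 x 20 mm (x, y, z), dark top, cut-out 9 mm deep, its light floor 11 mm above the origin (centre of underside). L cut-out, 5 mm larger all round than the square, which lies in it with both origins and axes matched. No notch: fingertips 11 mm above the square's underside stay above the foam.

How it is judged:
By the outcome, as a careful person would: the job done as asked, in the order asked, and still so for the second after the job is handed in, with the robot touching nothing.
It also fails if it takes over 123 s, if anything falls off the work surface, if the arm or the gripper's body presses on something with over 40 N, if the wrist force passes 120 N, or if a joint passes its speed limit or range.

## Working session

There is one attempt and no reset: what is moved stays moved. The work goes in short steps, Python scripts to look and compute and a shell command to move; the robot and the scene stay as the last step left them, time stands still between calls to the robot, and variables do not carry over. Pictures are saved under pics/ and viewed, at most 14 in all, crops included, and the job is handed in when it is done.

```bash
mkdir -p pics; ls
python3 - <<'E'
from bench import ctrl,get_image,job
import cv2,numpy as np
for n in("top","side"):
    d=get_image(n); cv2.imwrite(f"pics/{n}0.png",d["pixels"][:,:,::-1]); print(n,d["fx"],d["cx"],d["cy"],np.round(d["T"],4).tolist())
s=ctrl.get_state(); print(s)
E
```

```text
pics
top 361.8301191580861 315.7513912481609 194.7616219127783 [[-0.0018, -0.9838, 0.179, 0.3659], [-0.9999, -0.0008, -0.0143, 0.0173], [0.0142, -0.179, -0.9837, 0.9437], [0.0, 0.0, 0.0, 1.0]]
side 378.3584165542335 317.2414789475002 200.40726219750965 [[-0.9167, -0.2868, 0.2782, 0.2584], [-0.3992, 0.6249, -0.6709, 0.7125], [0.0186, -0.7261, -0.6874, 0.7781], [0.0, 0.0, 0.0, 1.0]]
{'time': 0.1, 'joint_positions': array([ 1.31208299,  0.32173292, -0.07009969,  1.45156303,  0.02261445,
        1.3707913 , -0.05691424]), 'qd': array([ 1.69736578e-03, -1.06234478e-03,  1.07741235e-03, -3.67976321e-03,
       -1.48589838e-05, -5.90460322e-04, -1.52472891e-04]), 'joint_torque': array([-1.29988011e-04, -4.92571986e+01, -4.05998155e-01, -3.13397276e+01,
       -6.42851670e-02,  3.95404233e-02,  7.57602902e-05]), 'position': array([ 0.17496038, -0.62549381,  0.22157633]), 'tool_rot': array([-3.11074486e+00, -4.27026862e-01,  5.24156713e-04]), 'ft_force': array([ 0.36255234,  0.51239716, -0.65742254]), 'torque': array([-0.01761924,  0.00411261,  0.03113525]), 'grip_force': 0.0, 'grip_width': 0.9964689077902339}
```

View pics/top0.png

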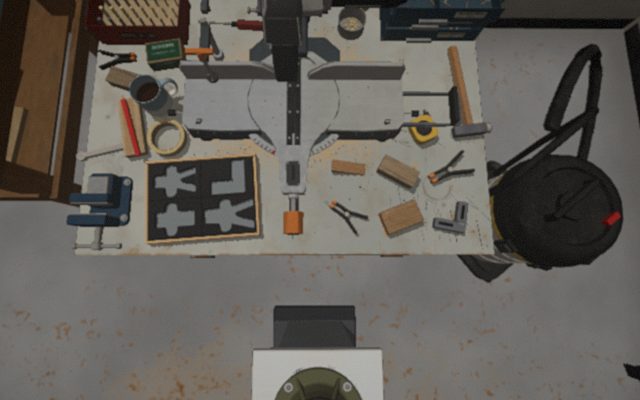

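View pics/side0.png

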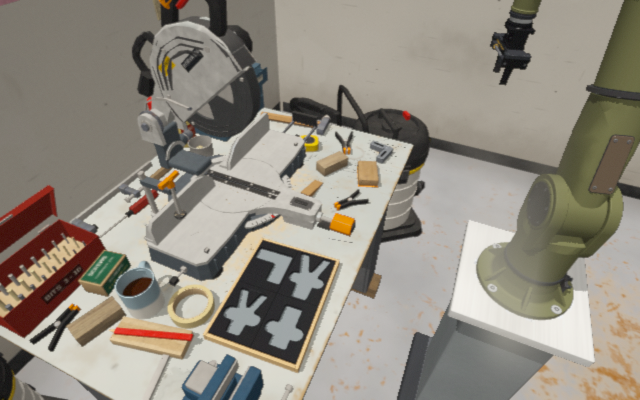

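```bash
cat > h.py <<'E'
from bench import ctrl,get_image,job
import cv2,numpy as np
def KT(d):
    K=np.array([[d["fx"],0,d["cx"]],[0,d["fy"],d["cy"]],[0,0,1]]); return K,np.linalg.inv(d["T"])[:3]
def proj(d,P):
    K,E=KT(d); q=K@E@np.r_[P,1]; return q[:2]/q[2]
def ortho(d,xr,yr,z,s,name,grid=0.05):
    # output: up=+x, left=+y ; s px per m
    K,E=KT(d); M=K@E
    H=M@np.array([[0,-1/s,yr[1]],[-1/s,0,xr[1]],[0,0,z],[0,0,1]])
    W,Hh=int((yr[1]-yr[0])*s),int((xr[1]-xr[0])*s)
    im=cv2.warpPerspective(d["pixels"][:,:,::-1].copy(),H,(W,Hh),flags=cv2.INTER_CUBIC|cv2.WARP_INVERSE_MAP)
    for v in np.arange(np.ceil(yr[0]/grid)*grid,yr[1],grid):
        u=int((yr[1]-v)*s); cv2.line(im,(u,0),(u,Hh),(0,255,255),1); cv2.putText(im,f"{v:.2f}",(u+2,10),0,.35,(0,0,255),1)
    for v in np.arange(np.ceil(xr[0]/grid)*grid,xr[1],grid):
        u=int((xr[1]-v)*s); cv2.line(im,(0,u),(W,u),(0,255,255),1); cv2.putText(im,f"{v:.2f}",(2,u-2),0,.35,(0,0,255),1)
    cv2.imwrite(f"pics/{name}.png",im)
def tri(d1,p1,d2,p2):
    a=[KT(d)[0]@KT(d)[1] for d in(d1,d2)]
    X=cv2.triangulatePoints(a[0],a[1],np.array(p1,float).reshape(2,1),np.array(p2,float).reshape(2,1)); return (X[:3]/X[3]).ravel()
E
python3 - <<'E'
from h import *
d=get_image("top")
ortho(d,(.4,.65),(-.47,-.07),0.02,2000,"kit")
ortho(d,(.39,.66),(.1,.42),0.02,2000,"tray")
d=get_image("side")
ortho(d,(.39,.66),(.1,.42),0.02,2000,"trays")
E
```

```text
(no output)
```

View pics/kit.png

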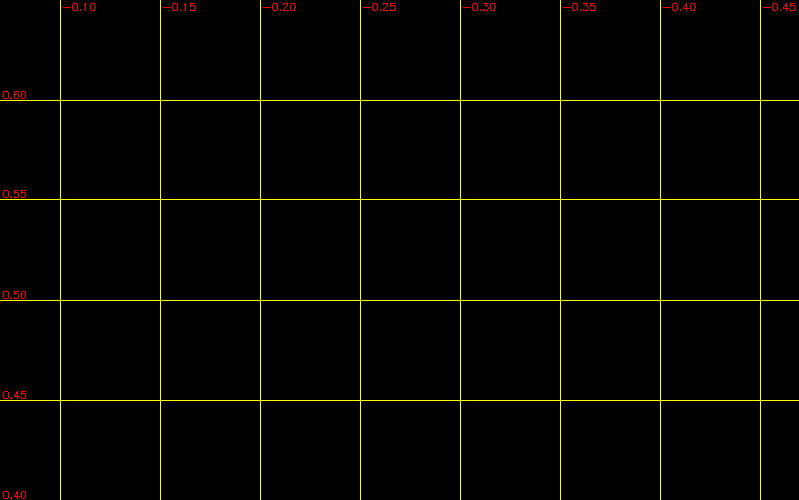

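View pics/tray.png

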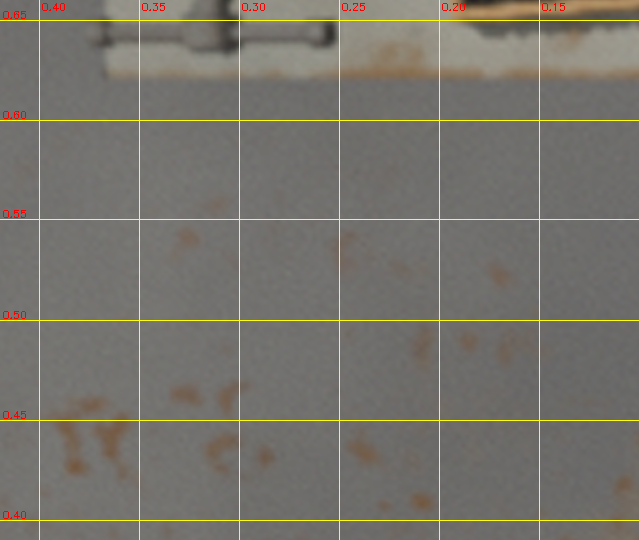

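View pics/trays.png

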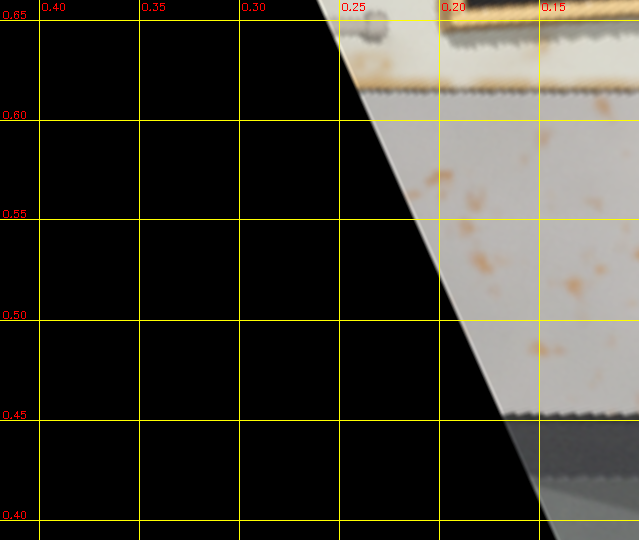

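The ortho views came out off-target (I swapped two constants); fixing that and rerunning.

```bash
sed -i 's|\[\[0,-1/s,yr\[1\]\],\[-1/s,0,xr\[1\]\]|[[0,-1/s,xr[1]],[-1/s,0,yr[1]]|' h.py
python3 - <<'E'
from h import *
d=get_image("top")
ortho(d,(.4,.65),(-.47,-.07),0.02,2000,"kit2")
ortho(d,(.39,.67),(.1,.42),0.02,2000,"tray2")
E
```

```text
(no output)
```

View pics/kit2.png

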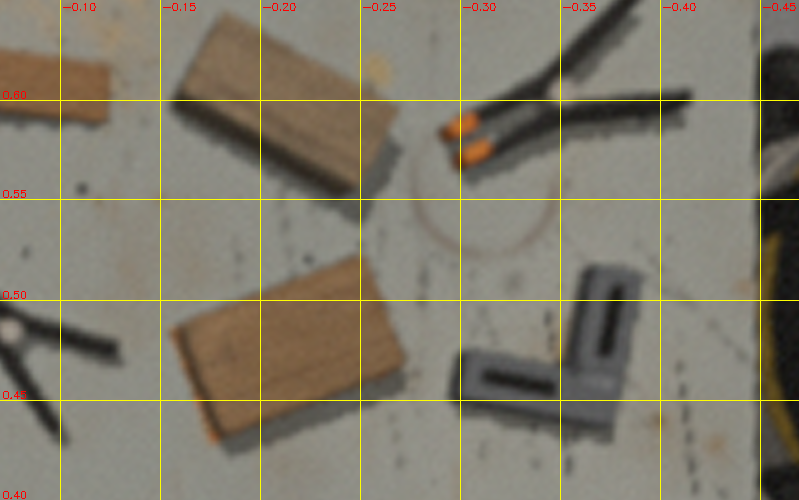

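View pics/tray2.png

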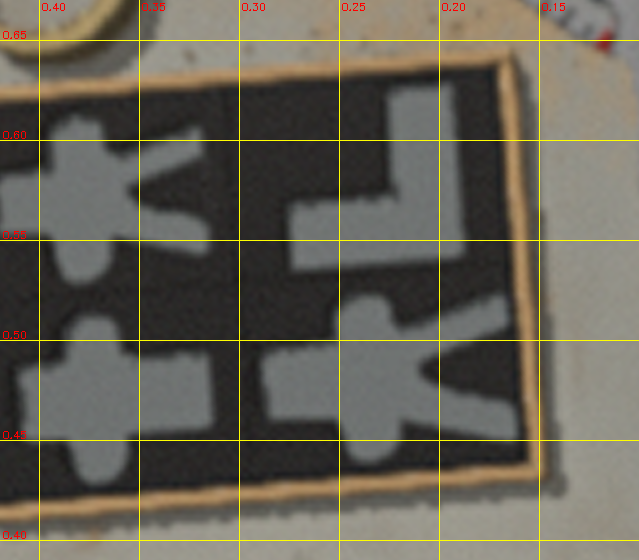

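```bash
cat > fit.py <<'E'
from h import *
from scipy.optimize import minimize
ims=[get_image(n) for n in("top","side")]
gray=[d["pixels"].astype(float).mean(2) for d in ims]
def poly(d,pts,z,pose,S=8):
    c,s=np.cos(pose[2]),np.sin(pose[2])
    q=[proj(d,(pose[0]+c*x-s*y,pose[1]+s*x+c*y,z)) for x,y in pts]
    return np.array(q)
def mask(d,polys,z,pose,roi,S=4):
    m=np.zeros(((roi[3]-roi[1])*S,(roi[2]-roi[0])*S),np.uint8)
    for p in polys:
        q=(poly(d,p,z,pose)+.5-roi[:2])*S-.5
        cv2.fillPoly(m,[np.round(q*16).astype(np.int32)],255,shift=4)
    return m
def soft(d,polys,zt,zb,pose,roi):
    m=mask(d,polys,zt,pose,roi)&mask(d,polys,zb,pose,roi)
    return cv2.resize(m,None,fx=.25,fy=.25,interpolation=cv2.INTER_AREA)/255.
E
cat > fi.py <<'E'
from fit import *
t=np.linspace(0,2*np.pi,40)
def rect(a,b,c,e): return [(a,b),(c,b),(c,e),(a,e)]
notch=[(np.sign(np.cos(k)+1e-9)*.027+.016*np.cos(k),.010+.016*np.sin(k)) for k in t]
wed=[rect(-.02,-.05,.02,.05),notch]
sq=[[(-.045,-.045),(.045,-.045),(.045,-.009),(-.009,-.009),(-.009,.045),(-.045,.045)]]
def cost(p):
    e=0
    for polys,pose in((wed,(p[0],p[1],p[4])),(sq,(p[2],p[3],p[4]))):
        for d,g in zip(ims,gray):
            c=proj(d,(pose[0],pose[1],.015)).astype(int); r=(c[0]-32,c[1]-32,c[0]+32,c[1]+32)
            m=soft(d,polys,p[5]+.02,p[5]+.011,pose,r); I=np.clip((cv2.GaussianBlur(g,(0,0),.01)[r[1]:r[3],r[0]:r[2]]-45)/65,0,1)
            hull=cv2.dilate((mask(d,[rect(-.05,-.06,.05,.06)],.02,pose,r)),None); w=cv2.resize(hull,(64,64))>0
            e+=(((m-I)**2)*w).sum()
    return e
b=None
for z0 in(0,.006):
    x0=np.array([.472,.372,.572,.23,.05,z0])
    r=minimize(cost,x0,method="Nelder-Mead",options=dict(initial_simplex=np.vstack([x0]+[x0+np.eye(6)[i]*[.01,.01,.01,.01,.05,.005][i] for i in range(6)]),maxiter=500))
    print(np.round(r.x,4),r.fun)
    if b is None or r.fun<b.fun:b=r
x=b.x; R=np.array([[np.cos(x[4]),-np.sin(x[4])],[np.sin(x[4]),np.cos(x[4])]])
dl=R.T@(x[2:4]-x[:2]); print("spacing",dl)
print("large",x[:2]+R@[0,dl[1]],"small",x[:2]+R@[dl[0],0])
ortho(ims[0],(.4,.65),(-.25,-.01),0.01,2400,"kit3",.025)
E
python3 fi.py
```

```text
[0.4722 0.3621 0.5799 0.2339 0.0632 0.0025] 169.3709582795875
[0.4724 0.3626 0.58   0.2341 0.0695 0.0033] 161.88940339286893
spacing [ 0.09839173 -0.13567882]
large [0.48181493 0.22723781] small [0.57055103 0.36941931]
```

View pics/kit3.png

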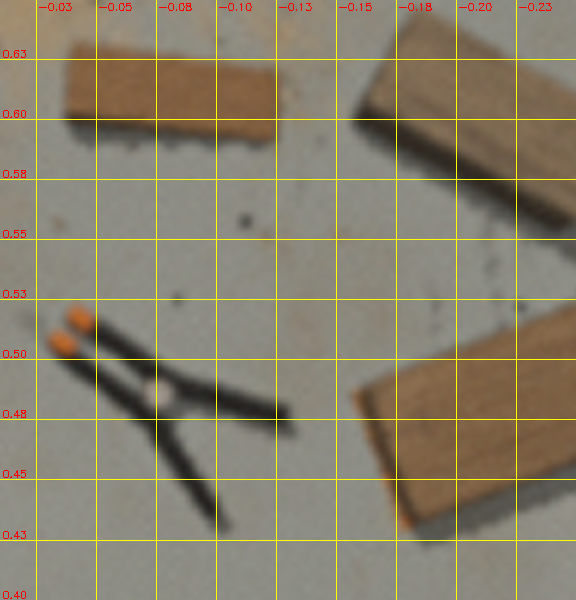

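```bash
cat > ov.py <<'E'
from fit import *
def rect(a,b,c,e): return [(a,b),(c,b),(c,e),(a,e)]
L=[(-.04,-.04),(.04,-.04),(.04,-.014),(-.014,-.014),(-.014,.04),(-.04,.04)]
cl=lambda w,y0,y1,jw:[(-jw/2,0),(-jw/2,y1),(jw/2,y1),(jw/2,0),(w/2,y0),(0,-.01),(-w/2,y0)]
obj=[("square",(.4835,-.343,-.165),[(L,0),(L,.022)]),("wedge",(.6105,-.0825,-.105),[(rect(-.015,-.045,.015,.045),0)]),
("small",(.4855,-.0748,-.63),[(cl(.056,-.052,.048,.0235),.01)]),("large",(.603,-.3495,.43),[(cl(.067,-.062,.056,.0275),.012)])]
S=8; out=[]
for n,p,ps in obj:
    d=ims[0]; c=proj(d,(p[0],p[1],.01)).astype(int); h=(25,36)
    im=d["pixels"][c[1]-h[0]:c[1]+h[0],c[0]-h[1]:c[0]+h[1],::-1]
    im=cv2.convertScaleAbs(cv2.resize(im,None,fx=5.5,fy=5.5,interpolation=cv2.INTER_CUBIC),alpha=1.3)
    for (pl,z),col in zip(ps,((0,0,255),(0,255,0))):
        q=((poly(d,pl,z,p)-[c[0]-h[1]-.5,c[1]-h[0]-.5])*5.5).astype(int); cv2.polylines(im,[q],True,col,1)
    out.append(im)
cv2.imwrite("pics/ov.png",np.vstack([np.hstack(out[:2]),np.hstack(out[2:])]))
d=ims[0]; o=d["T"][:3,3]
for px in((220,138),(350,138),(380,138),(300,152),(260,152),(240,138)):
    r=d["T"][:3,:3]@[(px[0]-d["cx"])/d["fx"],(px[1]-d["cy"])/d["fy"],1]; print(px,np.round(o+r*(.085-o[2])/r[2],3))
E
python3 ov.py
```

```text
(220, 138) [0.665 0.241 0.085]
(350, 138) [ 0.666 -0.081  0.085]
(380, 138) [ 0.666 -0.155  0.085]
(300, 152) [0.629 0.043 0.085]
(260, 152) [0.629 0.142 0.085]
(240, 138) [0.665 0.192 0.085]
```

View pics/ov.png

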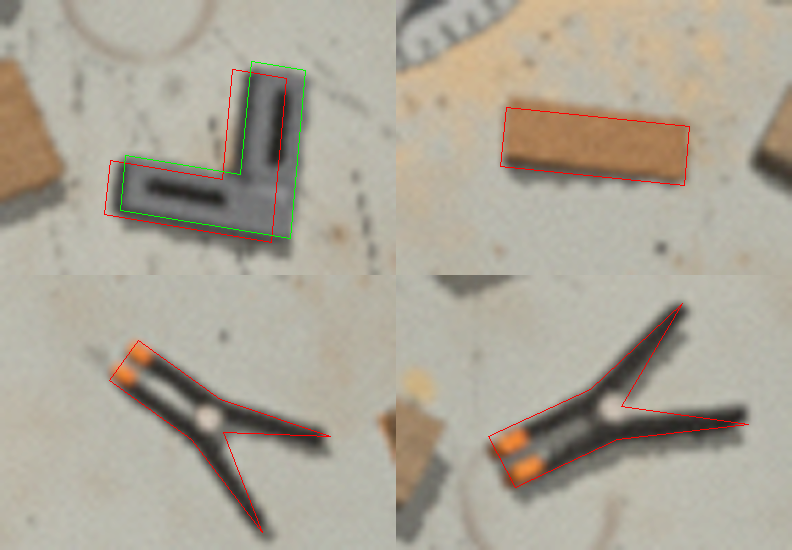

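The overlay shows the square (centre ~(215,155) in its crop), wedge, small clamp and large clamp outlines matching to 1–2 mm. The table's front edge (x≈0.666) may conflict with the gripper body at the wedge, so I'll check which way the body is wide.

Run:
```python
from h import *
from scipy.spatial.transform import Rotation as R
d=get_image("side"); s=ctrl.get_state(); p=s["position"]; A=R.from_rotvec(s["tool_rot"]).as_matrix()
print(np.round(A,3))
im=cv2.resize(d["pixels"][0:100,440:600,::-1].copy(),None,fx=5,fy=5,interpolation=cv2.INTER_CUBIC)
f=lambda P:tuple(((proj(d,P)-[440,0]+.5)*5).astype(int).tolist())
for z,c in((0,(0,255,0)),(-.07,(255,255,0))):
  for v,col in(([.0375,0],(0,0,255)),([0,.095],c)):
    a=p+A@[v[0],v[1],z]; b=p+A@[-v[0],-v[1],z]; cv2.line(im,f(a),f(b),col,1)
cv2.imwrite("pics/grip.png",im)
```

```text
[[ 0.963  0.269 -0.   ]
 [ 0.269 -0.963 -0.   ]
 [-0.     0.    -1.   ]]
```

View pics/grip.png

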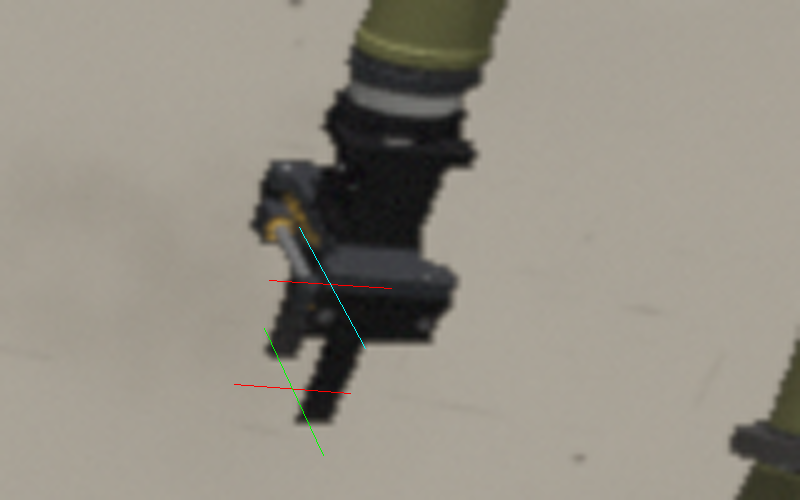

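```bash
cat > go.py <<'E'
import sys,numpy as np
from bench import ctrl
s=ctrl.get_state(); from scipy.spatial.transform import Rotation as R
A=R.from_rotvec(s["tool_rot"]).as_matrix(); th=np.arctan2(A[1,0],A[0,0]); p=s["position"]
print("t %.1f pos %s th %.3f q7 %.2f F %s grip %.3f %.1f"%(s["time"],np.round(p,4),th,s["joint_positions"][6],np.round(s["ft_force"],1),s["grip_width"],s["grip_force"]))
# args: obj x y yaw, local offx offy (mm), z
if len(sys.argv)>1:
    x,y,yaw,ox,oy,z=map(float,sys.argv[1:7]); c,n=np.cos(yaw),np.sin(yaw)
    g=np.array([x+(c*ox-n*oy)/1e3,y+(n*ox+c*oy)/1e3,z]); t=yaw+np.pi/2
    B=np.array([[np.cos(t),np.sin(t),0],[np.sin(t),-np.cos(t),0],[0,0,-1]])
    turn=(th-t+np.pi)%(2*np.pi)-np.pi
    print("turn %.3f, then shift mm"%turn,np.round(B.T@(g-p)*1e3,1),"goal",np.round(g,4), "nrows>=",round(abs(turn)/.125,1),round(np.linalg.norm(g-p)/.0417,1))
E
python3 go.py .603 -.3495 .43 0 10 .08
```

```text
t 0.5 pos [ 0.1751 -0.626   0.2225] th 0.273 q7 -0.06 F [ 0.3 -0.4  0.2] grip 0.999 0.0
turn -1.728, then shift mm [ 82.9 504.2 142.5] goal [ 0.5988 -0.3404  0.08  ] nrows>= 13.8 12.7
```

```bash
python3 -m crank '[[[0,0,0,-0.12,-0.3],[0,0,0,-0.12,-0.3],[0,0,0,-0.12,-0.3],[0,0,0,-0.12,-0.3],[0,0,0,-0.12,-0.3],[0,0,0,-0.12,-0.3],[0,0,0,-0.12,-0.3],[0,0,0,-0.12,-0.3],[0,0,0,-0.12,-0.3],[0,0,0,-0.12,-0.3]]]' 20
python3 -m crank '[[[0,0,0,-0.12,-0.3],[0,0,0,-0.12,-0.3],[0,0,0,-0.12,-0.3],[0,0,0,-0.12,-0.3],[6,36,4,-0.048,-0.3],[6,36,10,0,-0.3],[6,36,10,0,-0.3],[6,36,10,0,-0.3],[6,36,10,0,-0.3],[6,36,10,0,-0.3]]]'
python3 -m crank '[[[6,36,10,0,-0.3],[6,36,10,0,-0.3],[6,36,10,0,-0.3],[6,36,10,0,-0.3],[6,36,10,0,-0.3],[6,36,10,0,-0.3],[6,36,10,0,-0.3],[6,36,10,0,-0.3],[0,0,0,0,-0.3]]]'
python3 go.py .603 -.3495 .43 0 10 .006
```

```text
time: 1.33
position: [0.175, -0.626, 0.2226]
tool_rot: [2.321, 2.117, -0.0]
ft_force: [-0.5, 1.2, 0.0]
grip_width: 0.653
grip_force: 0.0
time: 2.17
position: [0.3586, -0.5037, 0.1684]
tool_rot: [1.696, 2.643, -0.001]
ft_force: [0.7, -1.2, 0.2]
grip_width: 0.653
grip_force: 0.0
time: 2.92
position: [0.6052, -0.331, 0.0863]
tool_rot: [-1.681, -2.652, -0.012]
ft_force: [1.1, 2.0, -0.1]
grip_width: 0.651
grip_force: 0.0
t 2.9 pos [ 0.6052 -0.331   0.0863] th 2.012 q7 0.74 F [ 1.1  2.  -0.1] grip 0.651 0.0
turn 0.011, then shift mm [-5.9 -9.7 80.3] goal [ 0.5988 -0.3404  0.006 ] nrows>= 0.1 1.9
```

```bash
python3 -m crank '[[[-3,-5,20,0.011,-0.3],[-3,-5,20,0,-0.3],[0,0,0,0,-0.3],[0,0,15,0,-0.3],[0,0,12,0,-0.3],[0,0,8,0,-0.3],[0,0,5,0,-0.3],[0,0,0,0,-0.3]]]'
python3 go.py .603 -.3495 .43 0 10 .006
```

```text
time: 3.58
position: [0.5919, -0.35, 0.0072]
tool_rot: [-1.709, -2.634, -0.0]
ft_force: [-0.2, -0.8, -0.1]
grip_width: 0.651
grip_force: 0.0
t 3.6 pos [ 0.5919 -0.35    0.0072] th 1.990 q7 0.72 F [-0.2 -0.8 -0.1] grip 0.651 0.0
turn -0.011, then shift mm [ 5.8 10.3  1.2] goal [ 0.5988 -0.3404  0.006 ] nrows>= 0.1 0.3
```

```bash
python3 -m crank '[[[3,5,0,-0.011,-0.3],[3,5,1,0,-0.3],[0,0,0,0,-0.3],[0,0,0,0,-0.3],[0,0,0,0,1],[0,0,0,0,1],[0,0,0,0,1],[0,0,0,0,1],[0,0,0,0,1],[0,0,0,0,1]]]' 20
python3 go.py .603 -.3495 .43 0 10 .006
```

```text
time: 4.42
position: [0.5989, -0.3413, 0.0075]
tool_rot: [-1.697, -2.644, 0.001]
ft_force: [-0.1, 0.2, -0.1]
grip_width: 0.32
grip_force: 19.9
t 4.4 pos [ 0.5989 -0.3413  0.0075] th 2.001 q7 0.71 F [-0.1  0.2 -0.1] grip 0.320 19.9
turn -0.000, then shift mm [0.8 0.3 1.5] goal [ 0.5988 -0.3404  0.006 ] nrows>= 0.0 0.0
```

```bash
python3 -m crank '[[[0,0,-10,0,1],[0,0,-30,0,1],[0,0,-40,0,1],[0,0,-40,0.09,1],[0,0,-14,0.09,1],[0,0,0,0.09,1],[0,0,0,0.092,1],[0,0,0,0,1],[0,0,0,0,1]]]'
python3 go.py .46 -.1 .068 0 0 .14;python3 go.py .4818 .2272 .068 0 10 .14
```

```text
time: 5.17
position: [0.5991, -0.3408, 0.142]
tool_rot: [2.141, 2.298, -0.0]
ft_force: [0.5, -0.3, -0.8]
grip_width: 0.324
grip_force: 19.9
t 5.2 pos [ 0.5991 -0.3408  0.142 ] th 1.642 q7 0.42 F [ 0.5 -0.3 -0.8] grip 0.324 19.9
turn 0.003, then shift mm [ 249.7 -122.4    2. ] goal [ 0.46 -0.1   0.14] nrows>= 0.0 6.7
t 5.2 pos [ 0.5991 -0.3408  0.142 ] th 1.642 q7 0.42 F [ 0.5 -0.3 -0.8] grip 0.324 19.9
turn 0.003, then shift mm [584.7 -78.5   2. ] goal [0.4811 0.2372 0.14  ] nrows>= 0.0 14.1
```

```bash
python3 -m crank '[[[20,-10,0,0,1],[32,-16,0,0,1],[33,-17,0,0,1],[33,-17,0,0,1],[33,-17,0,0,1],[33,-17,0,0,1],[33,-16,0,0,1],[33,-12,0,0,1],[35,0,0,0,1],[35,0,0,0,1]]]'
python3 -m crank '[[[35,0,0,0,1],[35,4,0,0,1],[35,8,0,0,1],[35,8,0,0,1],[35,8,0,0,1],[34,8,0,0,1],[30,4,0,0,1],[15,2,0,0,1],[0,0,0,0,1],[0,0,0,0,1]]]'
python3 -m crank '[[[0,0,0,0,1],[0,0,0,0,1]]]'
python3 go.py .4818 .2272 .068 0 10 .02
```

```text
time: 6.0
position: [0.4544, -0.029, 0.1415]
tool_rot: [2.142, 2.297, -0.002]
ft_force: [0.2, 0.2, -0.3]
grip_width: 0.327
grip_force: 19.9
time: 6.83
position: [0.4798, 0.227, 0.1413]
tool_rot: [-2.139, -2.3, 0.001]
ft_force: [0.8, -0.1, -1.1]
grip_width: 0.324
grip_force: 19.9
time: 7.0
position: [0.4806, 0.2244, 0.1413]
tool_rot: [2.146, 2.293, -0.002]
ft_force: [0.2, -0.4, -0.6]
grip_width: 0.322
grip_force: 19.9
t 7.0 pos [0.4806 0.2244 0.1413] th 1.637 q7 -0.56 F [ 0.2 -0.4 -0.6] grip 0.322 19.9
turn -0.002, then shift mm [ 12.8   1.4 121.3] goal [0.4811 0.2372 0.02  ] nrows>= 0.0 2.9
```

```bash
python3 -m crank '[[[6,1,20,0,1],[6.8,0.4,30,0,1],[0,0,30,0,1],[0,0,10,0,1],[0,0,0,0,1],[0,0,0,0,1],[0,0,0,0,1]]]'
python3 go.py .4818 .2272 .068 0 10 .0215
```

```text
time: 7.58
position: [0.4823, 0.2391, 0.0532]
tool_rot: [2.145, 2.294, 0.003]
ft_force: [0.3, -0.0, -0.5]
grip_width: 0.322
grip_force: 19.9
t 7.6 pos [0.4823 0.2391 0.0532] th 1.638 q7 -0.68 F [ 0.3 -0.  -0.5] grip 0.322 19.9
turn -0.001, then shift mm [-1.8 -1.3 31.7] goal [0.4811 0.2372 0.0215] nrows>= 0.0 0.8
```

```bash
python3 -m crank '[[[-1.5,-1,8,0,1],[0,0,8,0,1],[0,0,5,0,1],[0,0,4,0,1],[0,0,3,0,1],[0,0,2,0,1],[0,0,1,0,1],[0,0,0,0,1],[0,0,0,0,1]]]'
python3 go.py .4818 .2272 .068 0 10 .0215
python3 - <<'E'
from h import *
d=get_image("side"); ortho(d,(.4,.66),(.13,.44),.025,1200,"s1",.5)
a=cv2.imread("pics/s1.png"); t=d["pixels"][230:360,190:350,::-1]; cv2.imwrite("pics/s1b.png",cv2.resize(t,None,fx=4.5,fy=4.5,interpolation=cv2.INTER_CUBIC))
E
```

```text
time: 8.33
position: [0.4797, 0.2374, 0.0223]
tool_rot: [2.144, 2.295, -0.003]
ft_force: [-6.5, -3.5, 17.2]
grip_width: 0.324
grip_force: 19.9
t 8.3 pos [0.4797 0.2374 0.0223] th 1.639 q7 -0.71 F [-6.5 -3.5 17.2] grip 0.324 19.9
turn 0.000, then shift mm [-0.3  1.4  0.8] goal [0.4811 0.2372 0.0215] nrows>= 0.0 0.0
```

View pics/s1b.png

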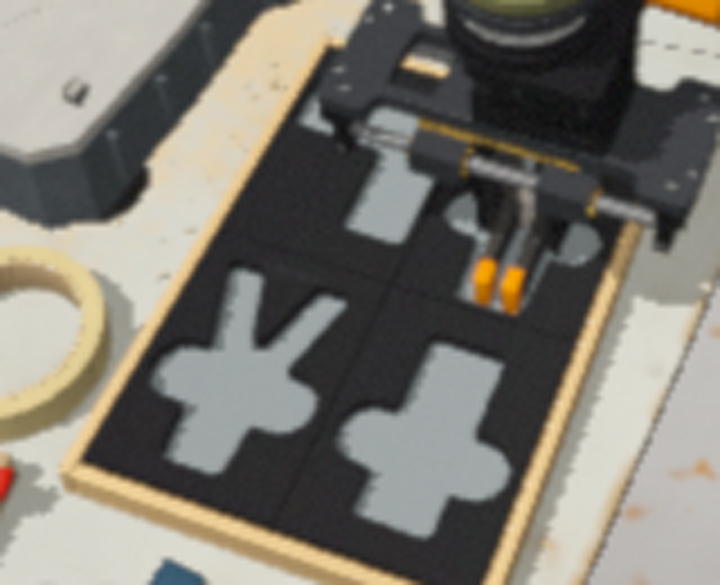

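```bash
python3 -m crank '[[[0,0,-1,0,0.1],[0,0,0,0,0.1],[0,0,0,0,0.1],[0,0,0,0,0.1],[0,0,0,0,0.1],[0,0,-10,0,0.1],[0,0,-30,0,0.1],[0,0,-40,0,0.1],[0,0,-30,0,0],[0,0,0,0,0]]]'
python3 go.py .4855 -.0748 -.63 0 10 .1; python3 -m crank '[[[-35,0,0,0,0],[-40,0,0,0,0],[-40,0,0,0,0],[-40,0,0,0,0],[-40,0,0,0.06,0],[-20,0,0,0.1,0],[0,0,0,0.12,0],[0,0,0,0.12,0],[0,0,0,0.12,0],[0,0,0,0.12,0]]]'
python3 -m crank '[[[0,0,0,0.06,0],[0,0,0,0,0],[0,0,0,0,0]]]'
python3 go.py .4855 -.0748 -.63 0 10 .06
python3 - <<'E'
from h import *
d=get_image("top"); ortho(d,(.4,.65),(.13,.44),.03,2000,"t1")
a=cv2.imread("pics/t1.png")
d=get_image("side"); t=d["pixels"][230:360,190:350,::-1]; b=cv2.resize(t,(615,500),interpolation=cv2.INTER_CUBIC); cv2.imwrite("pics/c1.png",cv2.resize(np.hstack([a[:,200:],b[:,250:]]),None,fx=.99,fy=1))
E
```

```text
time: 9.22
position: [0.4836, 0.2402, 0.1384]
tool_rot: [2.141, 2.292, 0.015]
ft_force: [0.9, 1.6, -0.7]
grip_width: 0.489
grip_force: 0.0
t 9.2 pos [0.4836 0.2402 0.1384] th 1.639 q7 -0.60 F [ 0.9  1.6 -0.7] grip 0.489 0.0
turn 0.698, then shift mm [-243.4  187.1   38.4] goal [ 0.4914 -0.0667  0.1   ] nrows>= 5.6 7.4
time: 10.05
position: [0.4932, 0.0229, 0.1317]
tool_rot: [2.763, 1.496, -0.0]
ft_force: [-0.4, -0.6, 0.1]
grip_width: 0.502
grip_force: 0.0
time: 10.3
position: [0.4933, 0.0231, 0.1316]
tool_rot: [2.8, 1.424, -0.0]
ft_force: [-0.0, -0.3, -0.6]
grip_width: 0.501
grip_force: 0.0
t 10.3 pos [0.4933 0.0231 0.1316] th 0.941 q7 -0.79 F [-0.  -0.3 -0.6] grip 0.501 0.0
turn 0.000, then shift mm [-73.7  51.4  71.6] goal [ 0.4914 -0.0667  0.06  ] nrows>= 0.0 2.8
```

View pics/c1.png

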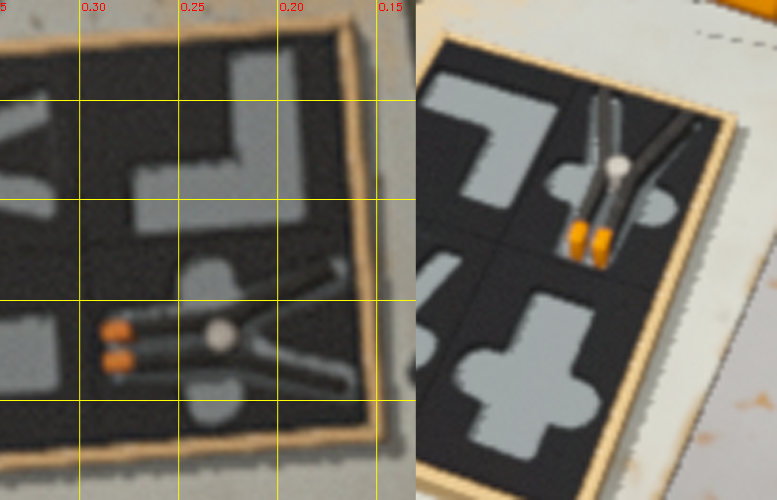

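The large clamp's pivot at (220,335) in the ortho view matches the insert origin to ~1 mm, and jaws and handles lie inside the cut-out outline. I'll check its height by triangulation while moving on to the small clamp.

```bash
python3 - <<'E'
from h import *
a=get_image("top");b=get_image("side")
pt=proj(a,(.65-335/2000,.44-(220/.99+200)/2000,.03)); ps=np.array([(617/.99-416/.99+250)/615*160+190,165/500*130+230])
print(tri(a,pt,b,ps))
# jaw tips centre orange
for d,r in((a,None),(b,None)): 
    m=cv2.inRange(cv2.cvtColor(d["pixels"],cv2.COLOR_RGB2HSV),(8,150,120),(22,255,255)); n,l,s,c=cv2.connectedComponentsWithStats(m)
    print([(np.round(c[i],1).tolist(),int(s[i,4])) for i in range(1,n) if 4<s[i,4]<80])
E
python3 -m crank '[[[-20,10,10,0,0],[-35,25,30,0,0],[-19,16,30,0,0],[0,0,0,0,0],[0,0,0,0,0],[0,0,0,0,0]]]'
python3 go.py .4855 -.0748 -.63 0 10 .006
```

```text
[0.48032223 0.22709304 0.03641656]
[([132.0, 53.5], 6), ([132.0, 57.5], 6), ([423.5, 118.4], 77), ([206.2, 213.1], 17), ([206.3, 219.1], 18)]
[([164.6, 3.1], 54), ([322.5, 154.5], 6), ([371.3, 185.5], 23), ([337.3, 205.2], 33), ([297.4, 291.7], 37), ([303.4, 293.7], 43), ([73.2, 307.1], 40), ([599.2, 370.1], 8), ([612.9, 375.6], 47), ([638.3, 395.1], 7)]
time: 11.0
position: [0.4912, -0.0573, 0.0679]
tool_rot: [-2.801, -1.422, -0.001]
ft_force: [0.3, 0.7, 0.3]
grip_width: 0.502
grip_force: 0.0
t 11.0 pos [ 0.4912 -0.0573  0.0679] th 0.939 q7 -0.67 F [0.3 0.7 0.3] grip 0.502 0.0
turn -0.001, then shift mm [-7.5  5.7 61.9] goal [ 0.4914 -0.0667  0.006 ] nrows>= 0.0 1.5
```

```bash
python3 -m crank '[[[0,0,0,0,-0.1],[0,0,0,0,-0.1]]]' | head -2
python3 -m crank '[[[-5,3.5,10,0,-0.1],[-2.5,2,15,0,-0.1],[0,0,0,0,-0.1],[0,0,0,0,-0.1],[0,0,0,0,-0.1]]]'
python3 go.py .4855 -.0748 -.63 0 10 .006
```

```text
time: 11.17
position: [0.4919, -0.0568, 0.0688]
time: 11.58
position: [0.4911, -0.067, 0.043]
tool_rot: [2.801, 1.422, 0.001]
ft_force: [0.1, -0.0, -0.5]
grip_width: 0.55
grip_force: 0.0
t 11.6 pos [ 0.4911 -0.067   0.043 ] th 0.939 q7 -0.68 F [ 0.1 -0.  -0.5] grip 0.550 0.0
turn -0.002, then shift mm [ 0.4  0.  37. ] goal [ 0.4914 -0.0667  0.006 ] nrows>= 0.0 0.9
```

```bash
python3 -m crank '[[[0,0,12,0,-0.1],[0,0,12,0,-0.1],[0,0,8,0,-0.1],[0,0,4,0,-0.1],[0,0,0,0,1],[0,0,0,0,1],[0,0,0,0,1],[0,0,0,0,1],[0,0,0,0,1],[0,0,0,0,1]]]'
python3 go.py .4855 -.0748 -.63 0 10 .006
python3 -m crank '[[[0,0,-10,0,1],[0,0,-30,0,1],[0,0,-40,0,1],[0,0,-40,-0.12,1],[0,0,-14,-0.12,1],[0,0,0,-0.12,1],[0,0,0,-0.12,1],[0,0,0,-0.12,1],[0,0,0,-0.1,1],[0,0,0,0,1]]]'
python3 -m crank '[[[0,0,0,0,1],[0,0,0,0,1]]]' | tail -2
python3 go.py .5705 .3694 .068 0 10 .14
```

```text
time: 12.42
position: [0.4913, -0.0674, 0.0071]
tool_rot: [2.801, 1.421, 0.001]
ft_force: [-0.3, 0.2, 1.4]
grip_width: 0.272
grip_force: 20.0
t 12.4 pos [ 0.4913 -0.0674  0.0071] th 0.939 q7 -0.71 F [-0.3  0.2  1.4] grip 0.272 20.0
turn -0.002, then shift mm [ 0.6 -0.3  1.1] goal [ 0.4914 -0.0667  0.006 ] nrows>= 0.0 0.0
time: 13.25
position: [0.4909, -0.0673, 0.1414]
tool_rot: [2.141, 2.298, -0.0]
ft_force: [-0.6, 1.5, -0.4]
grip_width: 0.273
grip_force: 20.0
grip_width: 0.27
grip_force: 20.0
t 13.4 pos [ 0.4909 -0.0673  0.141 ] th 1.636 q7 0.10 F [ 0.1  0.1 -1.2] grip 0.270 20.0
turn -0.002, then shift mm [440.3 109.1   1. ] goal [0.5698 0.3794 0.14  ] nrows>= 0.0 10.9
```

```bash
python3 -m crank '[[[25,-1,0,0,1],[33,-1,0,0,1],[33,-1,0,0,1],[33,-1,0,0,1],[33,-1,0,0,1],[33,0,0,0,1],[33,5,0,0,1],[33,12,0,0,1],[33,16,0,0,1],[33,16,0,0,1]]]'
python3 -m crank '[[[33,16,0,0,1],[33,16,0,0,1],[33,16,0,0,1],[20,12,0,0,1],[0,0,0,0,1],[0,0,0,0,1],[0,0,0,0,1]]]'|head -2
python3 go.py .5705 .3694 .068 0 10 .055
```

```text
time: 14.25
position: [0.5134, 0.2581, 0.1408]
tool_rot: [2.147, 2.292, -0.0]
ft_force: [0.5, 0.1, -0.2]
grip_width: 0.271
grip_force: 20.0
time: 14.83
position: [0.5645, 0.3787, 0.1402]
t 14.8 pos [0.5645 0.3787 0.1402] th 1.638 q7 -0.84 F [ 0.5 -0.9  0.3] grip 0.271 20.0
turn -0.001, then shift mm [ 0.3  5.3 85.2] goal [0.5698 0.3794 0.055 ] nrows>= 0.0 2.0
```

```bash
python3 -m crank '[[[0,3,15,0,1],[0.3,2.3,30,0,1],[0,0,28,0,1],[0,0,12,0,1],[0,0,0,0,1],[0,0,0,0,1],[0,0,0,0,1]]]'|head -1
python3 go.py .5705 .3694 .068 0 10 .0215
```

```text
time: 15.42
t 15.4 pos [0.5708 0.3808 0.0574] th 1.638 q7 -0.88 F [-0.2  0.7  0.2] grip 0.271 20.0
turn -0.001, then shift mm [-1.3 -1.1 35.9] goal [0.5698 0.3794 0.0215] nrows>= 0.0 0.9
```

```bash
python3 -m crank '[[[-1.3,-1,10,0,1],[0,0,10,0,1],[0,0,6,0,1],[0,0,4,0,1],[0,0,3,0,1],[0,0,1.5,0,1],[0,0,0,0,1],[0,0,0,0,1]]]'|head -1
python3 go.py .5705 .3694 .068 0 10 .0215
```

```text
time: 16.08
t 16.1 pos [0.5689 0.3789 0.0221] th 1.639 q7 -0.89 F [-2.2 -2.6  5.2] grip 0.274 20.0
turn -0.000, then shift mm [0.4 0.9 0.6] goal [0.5698 0.3794 0.0215] nrows>= 0.0 0.0
```

```bash
python3 -m crank '[[[0,0,0,0,0.2],[0,0,0,0,0.2],[0,0,0,0,0.2],[0,0,0,0,0.2],[0,0,-10,0,0.2],[0,0,-30,0,0.2],[0,0,-40,0,0.2],[0,0,-35,0,0],[0,0,0,0,0],[0,0,0,0,0]]]'|head -2
python3 -m crank '[[[-25,-10,0,0,0],[-33,-14,0,0,0],[-33,-14,0,0,0],[-33,-14,0,0,0],[-33,-14,0,0,0],[-33,-14,0,0,0],[-33,-8,0,0,0],[-33,-3,0,0,0],[-33,0,0,0,0],[-33,0,0,0,0]]]'|head -2
python3 -m crank '[[[-33,0,0,0,0],[-33,0,0,0,0],[-25,0,0,0.06,0],[0,0,0,0.11,0],[0,0,0,0,0],[0,0,0,0,0]]]'|head -2
python3 go.py .6105 -.0825 -.105 0 39 .09;python3 - <<'E'
from h import *
a=get_image("top");b=get_image("side")
for d in (a,b):
    p=proj(d,(.5705,.3694,.034)); u,v=p.astype(int); g=d["pixels"][v-6:v+7,u-6:u+7].astype(float).mean(2); m=(g>np.percentile(g,93)); print(p,np.round(np.argwhere(m).mean(0)[::-1]+[u-6,v-6],1))
cv2.imwrite("pics/c2.png",np.hstack([cv2.resize(a["pixels"][150:250,140:265,::-1],(400,320),interpolation=2),cv2.resize(b["pixels"][235:365,200:345,::-1],(400,320),interpolation=2)]))
E
```

```text
time: 16.92
position: [0.5703, 0.3806, 0.14]
time: 17.75
position: [0.4989, 0.0495, 0.1355]
time: 18.25
position: [0.506, -0.0386, 0.1357]
t 18.2 pos [ 0.506  -0.0386  0.1357] th 1.470 q7 -0.16 F [-0.  -0.3  0.5] grip 0.499 0.0
turn 0.005, then shift mm [  6.3 108.6  45.7] goal [ 0.6146 -0.0437  0.09  ] nrows>= 0.0 2.8
[173.08649497 179.63215232] [173.5 178.8]
[242.81478063 308.355023  ] [244.1 308.3]
```

```bash
python3 -m crank '[[[2,20,0,0.005,0],[2,30,0,0,0],[2,30,15,0,0],[0,20,30,0,0],[0,8.6,25,0,0],[0,0,15,0,0],[0,0,0,0,0],[0,0,0,0,0],[0,0,0,0,0]]]'|head -2
python3 go.py .6105 -.0825 -.105 0 39 .0165
```

```text
time: 19.1
position: [0.6153, -0.044, 0.0528]
t 19.1 pos [ 0.6153 -0.044   0.0528] th 1.465 q7 -0.33 F [ 0.6 -0.  -0.3] grip 0.500 0.0
turn -0.001, then shift mm [ 0.2 -0.7 36.3] goal [ 0.6146 -0.0437  0.0165] nrows>= 0.0 0.9
```

```bash
python3 -m crank '[[[0,-0.7,15,0,0],[0,0,10,0,0],[0,0,5,0,0],[0,0,2.5,0,0],[0,0,0,0,0],[0,0,0,0,0],[0,0,0,0,0]]]'|tail -3
python3 go.py .6105 -.0825 -.105 0 39 .0165
```

```text
ft_force: [-0.4, 0.4, -0.4]
grip_width: 0.5
grip_force: 0.0
t 19.7 pos [ 0.6147 -0.0447  0.0194] th 1.464 q7 -0.35 F [-0.4  0.4 -0.4] grip 0.500 0.0
turn -0.002, then shift mm [ 0.9 -0.2  2.9] goal [ 0.6146 -0.0437  0.0165] nrows>= 0.0 0.1
```

```bash
python3 -m crank '[[[0,0,1.5,0,0],[0,0,1.5,0,0],[0,0,0,0,0],[0,0,0,0,1],[0,0,0,0,1],[0,0,0,0,1],[0,0,0,0,1],[0,0,0,0,1],[0,0,0,0,1]]]' 15
python3 go.py
```

```text
time: 20.43
position: [0.6143, -0.0446, 0.0157]
tool_rot: [2.337, 2.099, 0.0]
ft_force: [0.9, -0.5, -0.3]
grip_width: 0.342
grip_force: 15.0
t 20.4 pos [ 0.6143 -0.0446  0.0157] th 1.464 q7 -0.36 F [ 0.9 -0.5 -0.3] grip 0.342 15.0
```

```bash
python3 -m crank '[[[0,-5,0,0,1],[0,-12,0,0,1],[0,-12,0,0,1],[0,-12,0,0,1],[0,-12,0,0,1],[0,-12,0,0,1],[0,-12,0,0,1],[0,-5,0,0,1],[0,0,0,0,1],[0,0,0,0,1]]]'
python3 go.py
python3 -m crank '[[[0,0,0,0,0],[0,0,0,0,0],[0,0,0,0,0],[0,0,0,0,0],[0,0,-10,0,0],[0,0,-15,0,0],[-12,0,0,0,0],[-13,0,0,0,0],[0,0,0,0,0],[0,0,0,0,0]]]'|head -2
```

```text
time: 21.27
position: [0.5328, -0.0361, 0.0158]
tool_rot: [2.337, 2.099, -0.0]
ft_force: [-0.7, 0.3, 0.7]
grip_width: 0.337
grip_force: 15.0
t 21.3 pos [ 0.5328 -0.0361  0.0158] th 1.464 q7 -0.33 F [-0.7  0.3  0.7] grip 0.337 15.0
time: 22.1
position: [0.5299, -0.0622, 0.0406]
```

```bash
python3 -m crank '[[[0,0,14,0,0],[0,0,12,0,0],[0,0,8,0,0],[0,0,2,0,0],[0,0,0,0,0],[0,0,0,0,1],[0,0,0,0,1],[0,0,0,0,1],[0,0,0,0,1],[0,0,0,0,1]]]' 20
python3 go.py
python3 -m crank '[[[0,0,-10,0,1],[0,0,-30,0,1],[0,0,-40,0,1],[0,0,-40,-0.06,1],[0,0,-14,-0.115,1],[0,0,0,0,1],[0,0,0,0,1]]]' | tail -2
python3 go.py .4723 .3624 .068 0 14 .14
```

```text
time: 22.93
position: [0.5305, -0.0608, 0.0052]
tool_rot: [2.336, 2.099, 0.001]
ft_force: [-0.3, -0.5, 1.2]
grip_width: 0.344
grip_force: 20.0
t 22.9 pos [ 0.5305 -0.0608  0.0052] th 1.464 q7 -0.29 F [-0.3 -0.5  1.2] grip 0.344 20.0
grip_width: 0.346
grip_force: 20.0
t 23.5 pos [ 0.5305 -0.061   0.14  ] th 1.637 q7 -0.00 F [-0.4 -0.3 -0.5] grip 0.346 20.0
turn -0.002, then shift mm [440.4 -29.3  -0. ] goal [0.4713 0.3764 0.14  ] nrows>= 0.0 10.6
```

```bash
python3 -m crank '[[[10,-20,0,0,1],[25,-25,0,0,1],[33,-20,0,0,1],[35,-5,0,0,1],[35,0,0,0,1],[35,0,0,0,1],[35,0,0,0,1],[35,0,0,0,1],[35,0,0,0,1],[35,5,0,0,1]]]'|head -2
python3 -m crank '[[[35,8,0,0,1],[35,8,0,0,1],[30,10,0,0,1],[20,8,0,0,1],[7,2,0,0,1],[0,0,0,0,1],[0,0,0,0,1],[0,0,0,0,1]]]'|head -2
python3 go.py .4723 .3624 .068 0 14 .14
```

```text
time: 24.35
position: [0.4419, 0.2477, 0.1373]
time: 25.02
position: [0.4711, 0.3742, 0.1379]
t 25.0 pos [0.4711 0.3742 0.1379] th 1.637 q7 -0.95 F [ 0.4  1.5 -0.3] grip 0.343 20.0
turn -0.002, then shift mm [ 2.1  0.4 -2.1] goal [0.4713 0.3764 0.14  ] nrows>= 0.0 0.1
```

```bash
python3 -m crank '[[[2,0,25,0,1],[0,0,30,0,1],[0,0,20,0,1],[0,0,10,0,1],[0,0,10,0,1],[0,0,0,0,1],[0,0,0,0,1],[0,0,0,0,1]]]'|head -2
python3 go.py .4723 .3624 .068 0 14 .0195
```

```text
time: 25.68
position: [0.4719, 0.3787, 0.045]
t 25.7 pos [0.4719 0.3787 0.045 ] th 1.638 q7 -1.02 F [ 0.1  0.2 -0.1] grip 0.341 20.0
turn -0.000, then shift mm [-2.3 -0.7 25.5] goal [0.4713 0.3764 0.0195] nrows>= 0.0 0.6
```

```bash
python3 -m crank '[[[-2,-0.7,8,0,1],[0,0,7,0,1],[0,0,4,0,1],[0,0,3,0,1],[0,0,2,0,1],[0,0,1,0,1],[0,0,0,0,1],[0,0,0,0,1]]]'|head -1
python3 go.py .4723 .3624 .068 0 14 .0195
```

```text
time: 26.35
t 26.4 pos [0.4702 0.3759 0.0201] th 1.639 q7 -1.04 F [-3.9 -4.5 11.6] grip 0.344 20.0
turn 0.000, then shift mm [0.4 1.2 0.6] goal [0.4713 0.3764 0.0195] nrows>= 0.0 0.0
```

```bash
python3 -m crank '[[[0,0,0,0,0.2],[0,0,0,0,0.2],[0,0,0,0,0.2],[0,0,0,0,0.2],[0,0,-10,0,0.2],[0,0,-30,0,0.2],[0,0,-40,0,0.2],[0,0,-37,0,0],[0,0,0,0,0],[0,0,0,0,0]]]'|head -2
python3 go.py .4835 -.343 -.165 -27 4 .13
python3 -m crank '[[[-25,0,0,0,0],[-35,-2,0,0,0],[-35,-3,0,0,0],[-35,-3,0,0,0],[-35,-3,0,0,0],[-35,-3,0,0,0],[-35,0,0,0,0],[-35,0,0,0,0],[-35,0,0,0,0],[-35,0,0,0,0]]]'|head -2
python3 -m crank '[[[-35,0,0,0,0],[-35,0,0,0,0],[-35,0,0,0,0],[-35,0,0,0,0],[-35,0,0,0,0],[-35,0,0,0.05,0],[-35,0,0,0.09,0],[-35,0,0,0.09,0],[0,0,0,0,0],[0,0,0,0,0]]]'|head -2
python3 go.py .4835 -.343 -.165 -27 4 .05
```

```text
time: 27.18
position: [0.4717, 0.3777, 0.1388]
t 27.2 pos [0.4717 0.3777 0.1388] th 1.639 q7 -0.95 F [-0.5  0.4  0.5] grip 0.486 0.0
turn 0.233, then shift mm [-704.9  103.     8.8] goal [ 0.4575 -0.3346  0.13  ] nrows>= 1.9 17.1
time: 28.02
position: [0.4785, 0.0339, 0.1347]
time: 28.85
position: [0.4904, -0.2456, 0.1341]
t 28.9 pos [ 0.4904 -0.2456  0.1341] th 1.404 q7 0.10 F [0.3 0.9 0. ] grip 0.500 0.0
turn -0.002, then shift mm [-93.2 -17.8  84.1] goal [ 0.4575 -0.3346  0.05  ] nrows>= 0.0 3.0
```

```bash
python3 -m crank '[[[-20,-4,0,0,0],[-30,-5,10,0,0],[-30,-5,25,0,0],[-13,-4,30,0,0],[0,0,19,0,0],[0,0,0,0,0],[0,0,0,0,0],[0,0,0,0,0]]]'|head -2
python3 go.py .4835 -.343 -.165 -27 4 .011
```

```text
time: 29.52
position: [0.4608, -0.3307, 0.0528]
t 29.5 pos [ 0.4608 -0.3307  0.0528] th 1.412 q7 0.20 F [0.7 0.8 0.2] grip 0.501 0.0
turn 0.006, then shift mm [-4.4 -2.6 41.8] goal [ 0.4575 -0.3346  0.011 ] nrows>= 0.0 1.0
```

```bash
python3 -m crank '[[[-4.4,-2.6,10,0.006,0],[0,0,14,0,0],[0,0,10,0,0],[0,0,7,0,0],[0,0,0,0,0],[0,0,0,0,0]]]'|head -1
python3 go.py .4835 -.343 -.165 -27 4 .011
python3 -m crank '[[[0,0,0,0,1],[0,0,0,0,1],[0,0,0,0,1],[0,0,0,0,1],[0,0,0,0,1],[0,0,0,0,1]]]' 35
python3 go.py .4835 -.343 -.165 -27 4 .011
```

```text
time: 30.02
t 30.0 pos [ 0.4557 -0.3357  0.01  ] th 1.403 q7 0.17 F [-0.5  0.3 -0.7] grip 0.505 0.0
turn -0.003, then shift mm [ 1.3  1.6 -1. ] goal [ 0.4575 -0.3346  0.011 ] nrows>= 0.0 0.1
time: 30.52
position: [0.4562, -0.3364, 0.0112]
tool_rot: [2.399, 2.027, -0.0]
ft_force: [-0.2, -0.5, 1.6]
grip_width: 0.294
grip_force: 34.7
t 30.5 pos [ 0.4562 -0.3364  0.0112] th 1.403 q7 0.17 F [-0.2 -0.5  1.6] grip 0.294 34.7
turn -0.003, then shift mm [2.  1.  0.2] goal [ 0.4575 -0.3346  0.011 ] nrows>= 0.0 0.1
```

```bash
python3 -m crank '[[[0,0,-10,0,1],[0,0,-25,0,1],[0,0,-35,0,1],[0,0,-40,-0.12,1],[0,0,-25,-0.116,1],[0,0,0,0,1],[0,0,0,0,1],[0,0,0,0,1]]]'
python3 go.py .58 .2341 .068 -27 2 .14
```

```text
time: 31.18
position: [0.4551, -0.3358, 0.1448]
tool_rot: [-2.145, -2.293, 0.001]
ft_force: [0.1, 0.4, -2.6]
grip_width: 0.29
grip_force: 34.7
t 31.2 pos [ 0.4551 -0.3358  0.1448] th 1.637 q7 0.49 F [ 0.1  0.4 -2.6] grip 0.290 34.7
turn -0.002, then shift mm [562.1 136.4   4.8] goal [0.5529 0.2343 0.14  ] nrows>= 0.0 13.9
```

```bash
python3 -m crank '[[[25,3,0,0,1],[33,3,0,0,1],[33,3,0,0,1],[33,3,0,0,1],[33,3,0,0,1],[33,3,0,0,1],[33,3,0,0,1],[33,3,0,0,1],[33,3,0,0,1],[33,3,0,0,1]]]'|head -2
python3 -m crank '[[[33,4,0,0,1],[33,8,0,0,1],[33,15,0,0,1],[33,18,0,0,1],[33,20,0,0,1],[33,20,0,0,1],[30,20,0,0,1],[9,5,0,0,1],[0,0,0,0,1],[0,0,0,0,1]]]'|head -2
python3 go.py .58 .2341 .068 -27 2 .06
```

```text
time: 32.02
position: [0.4623, -0.0114, 0.144]
time: 32.85
position: [0.5561, 0.2314, 0.1434]
t 32.9 pos [0.5561 0.2314 0.1434] th 1.640 q7 -0.68 F [-0.7 -0.5 -1.1] grip 0.293 34.7
turn 0.002, then shift mm [ 3.1 -3.  83.4] goal [0.5529 0.2343 0.06  ] nrows>= 0.0 2.0
```

```bash
python3 -m crank '[[[3,-3,15,0.002,1],[0,0,30,0,1],[0,0,25,0,1],[0,0,13,0,1],[0,0,0,0,1],[0,0,0,0,1],[0,0,0,0,1],[0,0,0,0,1]]]'|head -1
python3 go.py .58 .2341 .068 -27 2 .0255
```

```text
time: 33.52
t 33.5 pos [0.5556 0.2341 0.0644] th 1.636 q7 -0.74 F [ 1.1 -0.5 -1.9] grip 0.295 34.7
turn -0.003, then shift mm [ 0.3 -2.6 38.9] goal [0.5529 0.2343 0.0255] nrows>= 0.0 0.9
```

```bash
python3 -m crank '[[[0,-2.4,10,-0.003,1],[0,0,10,0,1],[0,0,7,0,1],[0,0,4,0,1],[0,0,3,0,1],[0,0,2,0,1],[0,0,0,0,1],[0,0,0,0,1]]]'|head -1
python3 go.py .58 .2341 .068 -27 2 .0255
```

```text
time: 34.18
t 34.2 pos [0.5522 0.2339 0.0267] th 1.640 q7 -0.77 F [ 0.4  0.5 -1.8] grip 0.294 34.7
turn 0.001, then shift mm [0.3 0.7 1.2] goal [0.5529 0.2343 0.0255] nrows>= 0.0 0.0
```

Release, lift, move clear to the near side and look.

```bash
python3 -m crank '[[[0,0,1,0,1],[0,0,0,0,1],[0,0,0,0,0.2],[0,0,0,0,0.2],[0,0,0,0,0.2],[0,0,0,0,0.2],[0,0,-8,0,0.2],[0,0,-25,0,0.2],[0,0,-40,0,0.2],[0,0,-40,0,0.2]]]'
python3 -m crank '[[[-25,-10,0,0,0],[-33,-14,0,0,0],[-33,-14,0,0,0],[-33,-12,0,0,0],[-33,-8,0,0,0],[-33,-3,0,0,0],[-33,0,0,0,0],[-33,0,0,0,0],[-33,0,0,0,0],[-33,0,0,0,0]]]'|head -2
python3 -m crank '[[[-33,0,0,0,0],[-25,0,0,0,0],[0,0,0,0,0],[0,0,0,0,0]]]'|head -2
python3 - <<'E'
from h import *
a=get_image("top");b=get_image("side")
cv2.imwrite("pics/c3.png",np.hstack([cv2.resize(a["pixels"][150:245,140:265,::-1],(390,296),interpolation=2),cv2.resize(b["pixels"][232:366,200:345,::-1],(400,370),interpolation=2)[:296]])); 
A=cv2.resize(a["pixels"][150:245,140:265,::-1],(395,300),interpolation=2);B=cv2.resize(b["pixels"][232:366,200:345,::-1],(395,365),interpolation=2)
cv2.imwrite("pics/c3.png",np.hstack([cv2.copyMakeBorder(A,0,65,0,0,0),B]))
E
```

```text
time: 35.02
position: [0.5511, 0.2334, 0.1395]
tool_rot: [-2.142, -2.296, 0.003]
ft_force: [1.7, 0.4, 0.0]
grip_width: 0.401
grip_force: 0.0
time: 35.85
position: [0.5134, -0.0934, 0.1395]
time: 36.18
position: [0.5174, -0.1511, 0.1389]
```

View pics/c3.png

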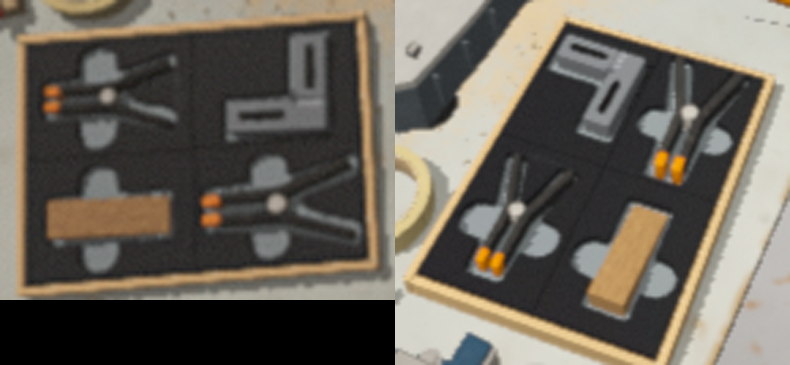

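All four sit in their own cut-outs; I'll use the last picture to check the square's height with an outline of its predicted top face.

Run:
```python
from h import *
L=[(-.04,-.04),(.04,-.04),(.04,-.014),(-.014,-.014),(-.014,.04),(-.04,.04)]
R=lambda a,b,c,e:[(a,b),(c,b),(c,e),(a,e)]
o=[]
c,s=np.cos(.068),np.sin(.068)
for n in("top","side"):
    d=get_image(n); rows=[]
    for X,Y,P,z in((.58,.2341,L,.036),(.5705,.3694,R(-.0125,-.02,.0125,.048),.032)):
        u=proj(d,(X,Y,.03)).astype(int); h=28
        im=cv2.resize(d["pixels"][u[1]-20:u[1]+20,u[0]-h:u[0]+h,::-1],None,fx=7,fy=7,interpolation=cv2.INTER_CUBIC)
        q=np.array([proj(d,(X+c*x-s*y,Y+s*x+c*y,z)) for x,y in P]); q=((q-[u[0]-h-.5,u[1]-20.5])*7).astype(int)
        cv2.polylines(im,[q],True,(0,255,0),1); rows.append(im)
    o.append(np.vstack(rows))
cv2.imwrite("pics/fin.png",np.hstack(o))
```

```text
(no output)
```

View pics/fin.png

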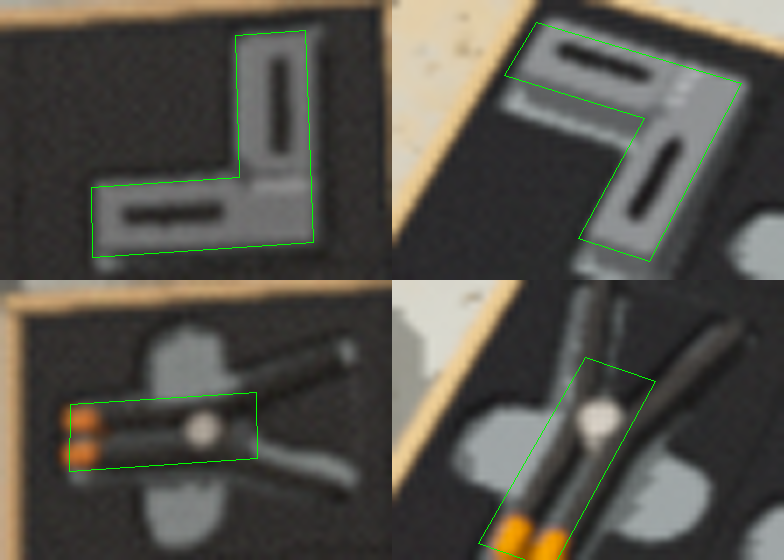

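Run:
```python
from h import *
a=get_image("top");b=get_image("side"); c,s=np.cos(.068),np.sin(.068)
def cen(d,P,kind,r=7):
    u,v=proj(d,P).astype(int); w=d["pixels"][v-r:v+r+1,u-r:u+r+1].astype(float)
    if kind=="o": m=np.clip(w[...,0]-w[...,2]-60,0,None)
    else:
        m=np.clip(w.min(2)-135,0,None); yy,xx=np.mgrid[-r:r+1,-r:r+1]; m*=(xx**2+yy**2<16)
    yy,xx=np.mgrid[v-r:v+r+1,u-r:u+r+1]; return np.array([(m*xx).sum(),(m*yy).sum()])/m.sum()
for n,X,Y,t,h in(("small",.5705,.3694,.044,.034),("large",.4818,.2272,.052,.037)):
    T=[X-s*t,Y+c*t,.03]
    for k,P in(("p",[X,Y,h]),("o",T)): print(n,k,np.round(tri(a,cen(a,P,k),b,cen(b,P,k)),4))
s=ctrl.get_state(); print(s["ft_force"],s["position"])
```

```text
small p [0.5692 0.3687 0.0333]
small o [0.5659 0.4134 0.0312]
large p [0.4807 0.2276 0.037 ]
large o [0.4752 0.2801 0.0322]
[ 0.46924626  0.42927234 -0.22902998] [ 0.5176139  -0.14821586  0.13892424]
```

```bash
python3 -c "
from bench import job
print(job.close_job())"
```

```text
the job is handed in; nothing more can be done
None
```

The job is handed in: camera checks show both clamps, the wedge and the square each in its own cut-out, and the sanding block and plain block were never touched; the wedge's height was judged only from the picture and its set-down contact.

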